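Crack open a shell mould with a lever jack and hold it

TASK

Crack the closed aluminium casting mould open with the small red lever jack: push the jack home until the front and the right-hand side of its foot sit flush against the two arms of the mould's L-shaped steel stop, which puts its saddle under the yellow marked lift ear. Then pump the handle fully down so that the ram lifts the upper mould half, and finish while still holding the handle down with the gripper, because the jack has no lock and the casting has yet to be taken out. Lift the mould with the jack only, never with the hand, and leave the other things on the bench where they are.

Things in the scene. Friction and masses are not known exactly. Their poses are not given: they have to be found in the camera images.
- mould: Two-part aluminium casting mould on a plywood board 160x268x15 mm, fixed. Origin on the table under the mould's centre; z up; +y to the hinge at its left end, -y to the lift ear and jack stop at its right end. Halves 130 (x) by 230 (y) mm; parting line 62 mm above the table, flat top 86, two-lobed grey dome to 113 mm.
- stop_corner (a point): Inner corner of the dark steel L-shaped jack stop that lies on the table at the mould's right end, 16 mm tall; at (45, -129, 0) mm in the mould's frame. From it the front arm's face runs 110 mm to the mould's -x (looking to -y), the side arm's face 105 mm to -y (looking to -x).
- jack_home (a point): Point of the mould at (0, -155, 0) mm in its frame, axes as the mould's, on the table straight below the lift pad: the jack's origin lies here, with the jack turned like the mould, when its foot is flush against both arms of the stop.
- lift_point (a point): Lift ear of the upper mould half: yellow plate 42 mm wide, 10 mm thick, sticking out of the lid's right end, rounded tip with a black ring marked on top; below the ring a round steel pad of 38 mm diameter. Origin: centre of the pad's underside, 72 mm above the table when shut; ear top 14 mm higher. z up when shut.
- mould_lid (a joint): Hinge of the upper mould half, rad: 0 shut, grows as it opens. The lift pad is 281 mm from the hinge axis. The lid with its ear weighs about 4.2 kg (it varies) and falls shut by itself.
- jack: Loose red one-stroke lever jack, about 0.85 kg. Origin: underside of its foot, below the ram axis; z up, +y its front, handle to -y, x across it. Foot plate x from -45 to 45, y from -118 to 26 mm, 10 mm thick. Ram housing 44 mm diameter about the origin. Handle pivot at (0, -95, 60) mm between two cheeks, 44 mm over all, 70 mm high.
- pump_block (a point): Middle of the jack's pump block, at (0, -60, 70) mm in the jack's frame. The block is 36 mm wide (x), y from -82 to -38 mm, top at z = 88 mm with a 4 mm plug on it; its sides are free from z = 15 mm up. The place to take the jack from above and drag it.
- saddle: Dark ribbed round saddle of 36 mm diameter and 12 mm thick on the jack's ram. Origin: centre of its underside, 54 mm above the jack's underside with the ram down (so its top is at 66 mm); rises straight up up to 30 mm.
- handle_grip (a point): Middle of the handle's black rubber grip, a round bar 24 mm thick, 86 mm long, 165 mm from the pivot. The handle points to the jack's -y and rises 0.6 rad above level at rest (this point then at (0, -231, 153) mm in the jack's frame); fully down it is level (point at (0, -260, 60)).
- jack_handle (a joint): Angle of the pump handle, rad: 0 fully up (rest), 0.6 fully down on its stop. A spring brings it up when let go; no lock. The ram rises 50 mm per rad of handle; the saddle meets the pad after 6 mm (0.12 rad). At the grip it takes about 2 N at first, 8 to 12 N with the mould's weight on the saddle.
- tape: Bystander: roll of masking tape lying flat, 101 mm diameter, 24 mm high, loose. Origin: centre of its underside.
- pen: Bystander: black marker pen, 128 mm long, 18 mm thick, lying on the table, loose. Origin: centre of its underside.

How it is judged:
By the outcome, as a careful person would: the job done as asked, in the order asked, and still so for the second after the job is handed in, while the arm keeps its last pose, push and grip.
It also fails if it takes over 58 s, if anything falls off the work surface, if the arm or the gripper's body presses on something with over 40 N, if the wrist force passes 120 N, or if a joint passes its speed limit or range.

ROBOT

A 6-joint arm with a two-finger parallel gripper is mounted at the origin on the work surface; the furniture and walls round the work are solid. World frame = base frame: x ahead of the robot, y to its left, z up, the work surface at z = 0. Lengths are in m, angles in rad, forces in N, time in s.
With the tool pointing down it reaches from about 0.35 to 0.85 m from the base axis. Payload 8.1 kg.
Tool frame: the origin (TCP) lies on the centre line of the jaws, within the pads' length; the fingertips stand 17 mm ahead of it and the grasp point (between the pads) lies 2 mm behind it; z points along the fingers, y is the line along which they close (so a half turn about z gives the same grasp; the last joint's range is limited). The gripper opens to 93 mm and grips with 3 to 60 N. Pads are 15 mm wide; open, the fingers measure 128 mm over their backs; the gripper's body (75 mm by 188 mm) begins 65 mm behind the grasp point.
Start: joints at [-1.381, 0.13, 1.488, -0, 1.523, -0.085], TCP at [0.163, -0.577, 0.197] pointing down, gripper open.
Joint ranges: [-2.96, 2.96], [-0.89, 2.26], [0.02, 2.5], [-1.34, 4.48], [0, 2.73], [-2.66, 2.66]. Speed limits (rad/s): [2.39, 2.39, 2.79, 3.14, 3.14, 3.14].

INTERFACE

Orientations are given as a rotation vector (axis times angle).
In Python, from plant import status, eyes, robot gives the robot as it stands. The module is installed in compiled form; this text tells all that it offers.
- The arm moves only by the tool servo_tool, never from a script. Its argument "plan" is text: rows parted by semicolons, each of 4 numbers parted by spaces: the shift along the tool's x, y, z in m, then the turn about the tool's z in degrees. A call has 1 to 12 rows; each row is the pose to reach, as a shift and turn from the pose commanded when the call began, along the tool's axes at that moment; what a row does not reach only later rows make up. A row lasts 1/12 s, in which the tool goes at most 41.7 mm and 7.16 degrees, less where a joint would pass 70% of its speed; a pose out of reach is approached as far as the arm can. A call with a gripper value outside its range is refused whole. "grip" is the closure, from -1 (fully open) to 1 (shut), set as the call begins (left out, the last holds). The fingers move at their own pace and stop on an object; "grip_force" is the grip in N (left out, the last holds). Time passes only in rows, so rows that repeat a pose let the fingers close. It gives the time, the measured TCP pose, the force, the opening and the grip force at its end, in the units of the state.
- status.read_state(): the state, without advancing time (a new reading comes with each control period).
- eyes.read_camera(name): name is "scene" or "side" or "wrist"; returns a dict with "image" (400x640x3 uint8, blue, green, red), "fovy" (degrees; the focal length in pixels is half the picture's height over the tangent of half this angle, whatever the lens; pixels are square), "cx", "cy" (the principal point, pixels), "world_from_camera" (4x4, takes a point from camera to world coordinates); the wrist camera has in their place "hand_eye" (4x4, takes a point from camera to tool coordinates, whose origin is the TCP and whose axes are the flange's). Camera axes: x right, y down, z forward; pixel columns grow to the right and rows downward; lengths in m; the calibration is good to about 2 mm. A picture is of the moment at which its call begins: read the wrist's pose just before it. There is no depth.
- robot.close_job(): hands the job in; it is judged then, once.
The state is a dict: "t": time; "q": joint angles; "dq": joint speeds; "joint_torque": joint torques, N m; "tool_pos": TCP position; "orientation": TCP orientation; "force": force on the tool from outside, world axes, zero at the start; "wrist_torque": the same for the moment, N m; "opening": finger opening in m; "gripper_force": force on a finger pad.
Only numpy, scipy, OpenCV 4.12 (cv2) and the standard library are available. Lean on these libraries where they do the work, as an engineer would, in place of code of your own. Each camera call takes 0.05 s, during which the arm holds its last target. There are 200 camera calls.

## Working session

There is one attempt and no reset: what is moved stays moved. The work goes in short steps, Python scripts to look and compute and a tool call to move; the robot and the scene stay as the last step left them, time stands still between calls to the robot, and variables do not carry over. Pictures are saved under pics/ and viewed, at most 10 in all, crops included, and the job is handed in when it is done.

Besides the shell and the picture viewer there is one more tool, called by a JSON object that holds its "api" and its "payload", one argument or row to a line. servo_tool: Moves the arm, as the interface text tells. Its arguments: {"type":"object","properties":{"plan":{"type":"string"},"grip":{"type":"number"},"grip_force":{"type":"number"}},"required":["plan"]}

```bash
mkdir -p pics; ls
cat > h.py <<'E'
import numpy as np, cv2
from plant import status, eyes, robot
from scipy.spatial.transform import Rotation as R
def cam(n):
    s=status.read_state(); c=eyes.read_camera(n)
    c['f']=200/np.tan(np.radians(c['fovy'])/2)
    if 'hand_eye' in c:
        T=np.eye(4);T[:3,:3]=R.from_rotvec(s['orientation']).as_matrix();T[:3,3]=s['tool_pos']
        c['world_from_camera']=T@c['hand_eye']
    return c
def ray(c,u,v):
    T=np.array(c['world_from_camera']);d=T[:3,:3]@np.array([(u-c['cx'])/c['f'],(v-c['cy'])/c['f'],1])
    return T[:3,3],d
def on(c,u,v,z):
    o,d=ray(c,u,v);return o+d*(z-o[2])/d[2]
def proj(c,p):
    T=np.linalg.inv(c['world_from_camera']);q=T[:3,:3]@np.array(p)+T[:3,3]
    return c['f']*q[0]/q[2]+c['cx'],c['f']*q[1]/q[2]+c['cy']
E
python3 - <<'E'
from h import *
print(status.read_state())
for n in('scene','side','wrist'):
    c=cam(n);cv2.imwrite(f'pics/{n}0.png',c['image']);print(n,c['fovy'],c['cx'],c['cy'],np.round(c['world_from_camera'],3))
a=[cv2.imread(f'pics/{n}0.png') for n in('scene','side')]
E
```

```text
pics
{'t': 0.0, 'q': array([-1.38143164e+00,  1.31177204e-01,  1.48929148e+00, -3.49354093e-05,
        1.52300339e+00, -8.53967229e-02]), 'dq': array([ 5.08781903e-04,  3.03497640e-04,  2.53038763e-05,  1.71954834e-03,
       -1.02708813e-05, -1.08965085e-03]), 'joint_torque': array([-3.41966545e-03, -5.59835887e+01, -4.91759992e+01,  7.65947462e-02,
        3.54166771e-02, -1.35723490e-04]), 'tool_pos': array([ 0.16268271, -0.5768775 ,  0.19607122]), 'orientation': array([-3.11013512e+00, -4.29983740e-01,  2.08010474e-04]), 'force': array([0.05927906, 0.25627348, 0.25851986]), 'wrist_torque': array([ 0.01403683, -0.06720652,  0.03426299]), 'gripper_force': 0.0, 'opening': 0.09321278960392639}
scene 46.298444408078865 318.53648489714953 202.88100063176103 [[-0.533 -0.5    0.682 -0.498]
 [-0.846  0.321 -0.426  0.565]
 [-0.006 -0.804 -0.594  0.888]
 [ 0.     0.     0.     1.   ]]
side 52.569124494751044 319.2117312789344 192.27733795274025 [[ 1.     0.021 -0.018  0.42 ]
 [ 0.027 -0.612  0.79  -1.075]
 [ 0.005 -0.79  -0.613  0.953]
 [ 0.     0.     0.     1.   ]]
wrist 67.0311501486704 324.4325360255429 198.2562069830012 [[ 0.272 -0.924 -0.27   0.238]
 [-0.962 -0.261 -0.076 -0.557]
 [-0.001  0.28  -0.96   0.383]
 [ 0.     0.     0.     1.   ]]
```

View pics/scene0.png

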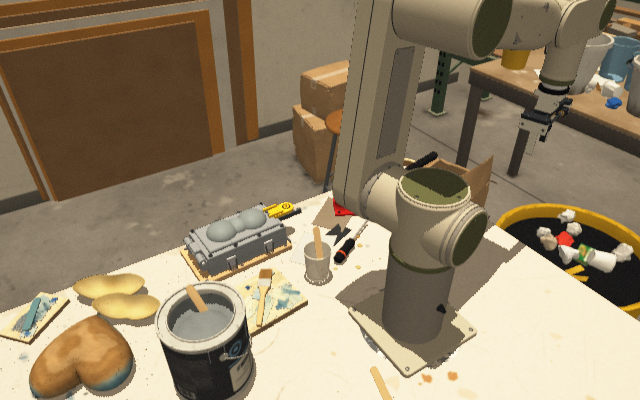

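View pics/side0.png

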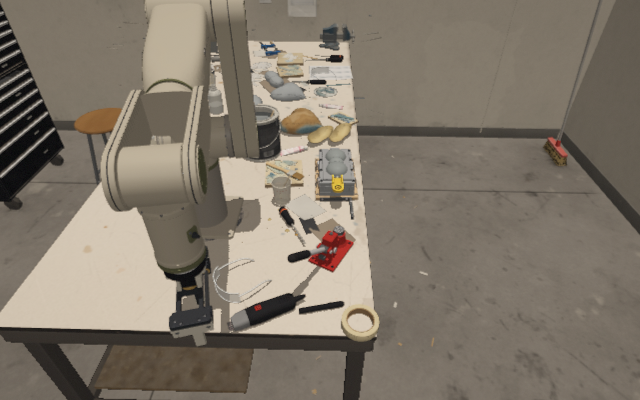

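The side view shows the red jack at about (333,248), its black handle grip at (300,256), the mould at (337,170) with its yellow ear at (338,185), the pen at (322,307) and the tape at (360,322). The scene view shows the mould at (237,235) and the ear at (285,209), with the jack hidden behind the arm. I'll enlarge the side view.

Run:
```python
from h import *
a=cv2.imread('pics/side0.png')[140:290,270:390]
a=cv2.resize(a,None,fx=4,fy=4,interpolation=cv2.INTER_CUBIC);b=cv2.resize(cv2.imread('pics/scene0.png')[190:290,170:310],None,fx=2.2,fy=2.2,interpolation=cv2.INTER_CUBIC)
o=np.zeros((600,790,3),np.uint8);o[:600,:480]=a;o[:220,482:790]=b[:220,:308];cv2.imwrite('pics/crop1.png',o)
c=cam('side')
for n,u,v,z in[('ear',338,183.5,.086),('jackc',333,245,.05),('grip',300,256,.15),('pen',322,307,.01),('tape',360,322,.012)]:print(n,np.round(on(c,u,v,z),3))
```

```text
ear [0.461 0.097 0.086]
jackc [ 0.444 -0.177  0.05 ]
grip [ 0.353 -0.321  0.15 ]
pen [ 0.414 -0.38   0.01 ]
tape [ 0.517 -0.426  0.012]
```

View pics/crop1.png

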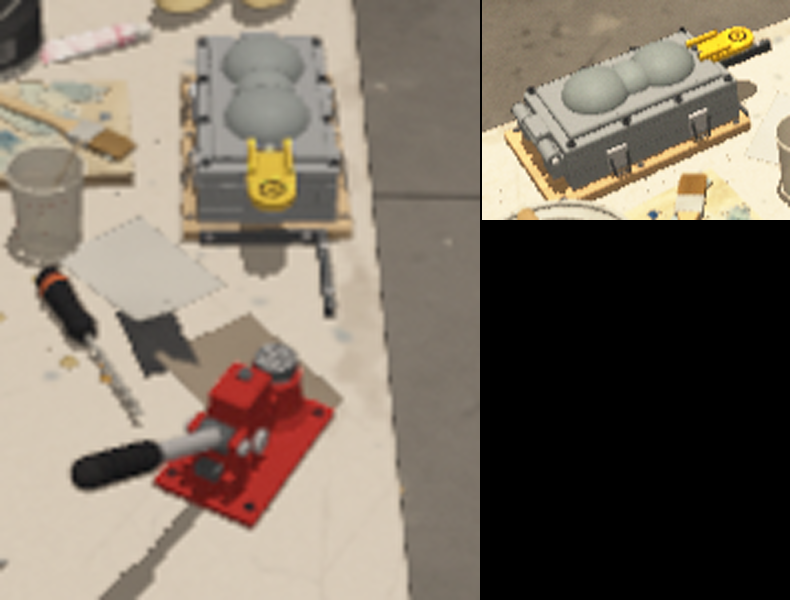

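View pics/wrist0.png

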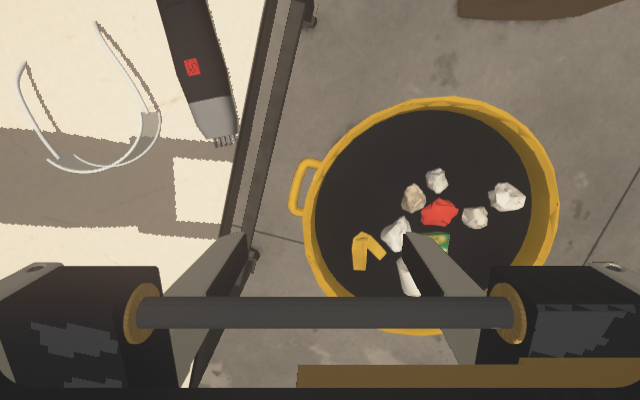

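The crop shows the jack saddle near full-image px (338.8,229.5), the plug at (330.8,233.5) and the foot corners at (353,242), (333,271) and (309,260). The front stop arm is at about (332,199) and the side arm runs from (350,201) to (352,219). The wrist camera only sees the bin and the table's edge.

Run:
```python
from h import *
c=cam('side')
for n,u,v,z in[('saddle',338.75,229.5,.066),('plug',330.75,233.5,.092),('FR',353.25,242,.01),('BR',333.25,271.3,.01),('BL',308.75,260,.01),('ring',338,187,.086),('grip',299,256,.153),('edgetop',358,145,0),('edgebot',372,289,0)]:print(n,np.round(on(c,u,v,z),3))
s=status.read_state();T=R.from_rotvec(s['orientation']).as_matrix()
print(T.T@(np.array([.40,-.21,.32])-s['tool_pos']))
```

```text
saddle [ 0.462 -0.123  0.066]
plug [ 0.436 -0.17   0.092]
FR [ 0.512 -0.122  0.01 ]
BR [ 0.446 -0.249  0.01 ]
BL [ 0.369 -0.206  0.01 ]
ring [0.461 0.076 0.086]
grip [ 0.35  -0.324  0.153]
edgetop [0.558 0.509 0.   ]
edgebot [ 0.56  -0.305 -0.   ]
[ 0.32798141 -0.28917771 -0.12307085]
```

{"api": "servo_tool", "payload": {
  "plan": "0 0 -0.04 0; 0 0 -0.08 0; 0.02 -0.02 -0.12 -4; 0.05 -0.045 -0.12 -9; 0.085 -0.075 -0.12 -14; 0.12 -0.105 -0.12 -19; 0.155 -0.135 -0.12 -24; 0.19 -0.17 -0.12 -29; 0.225 -0.2 -0.12 -34; 0.26 -0.23 -0.12 -39; 0.295 -0.26 -0.12 -43; 0.33 -0.29 -0.12 -45"
}}

```text
t: 1.25
tool_pos: [0.3798, -0.2409, 0.3173]
orientation: [2.707, 1.593, 0.0]
force: [0.5, -1.2, 0.2]
opening: 0.0929
gripper_force: 0.0
```

{"api": "servo_tool", "payload": {
  "plan": "0 0 0 0; 0 0 0 0; 0 0 0 0; 0 0 0 0"
}}

```text
t: 1.58
tool_pos: [0.3786, -0.2438, 0.317]
orientation: [-2.712, -1.586, 0.001]
force: [0.2, 0.6, 0.2]
opening: 0.0929
gripper_force: 0.0
```

Run:
```python
from h import *
c=cam('wrist');np.save('c1.npy',c,allow_pickle=True);cv2.imwrite('pics/w1.png',c['image']);s=status.read_state();print(s['tool_pos'],s['orientation'],c['world_from_camera'][:3,3])
```

```text
[ 0.37844621 -0.24404673  0.31699676] [-2.71237911e+00 -1.58484884e+00  6.94488374e-04] [ 0.41654537 -0.17628419  0.5036198 ]
```

View pics/w1.png

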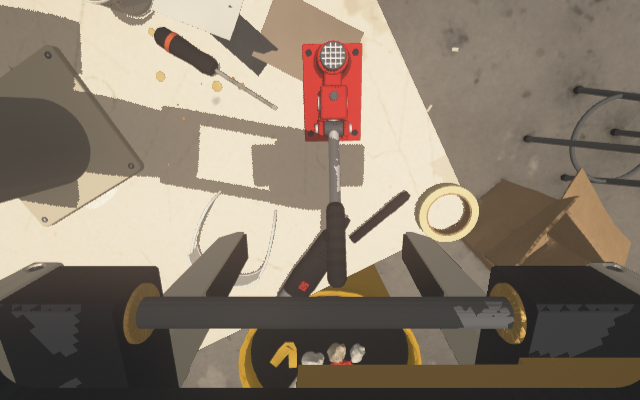

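The wrist view shows the whole jack upright in the image: saddle at (333,56), plug at (334,97), foot corners at (303,43), (362,43), (305,141) and (361,140), and grip at (337,243). The pen is at (380,217) and the tape at (447,212).

```bash
cat >> h.py <<'E'
def redfoot(c,zf=.01):
    h=cv2.cvtColor(c['image'],cv2.COLOR_BGR2HSV)
    m=(((h[...,0]<8)|(h[...,0]>172))&(h[...,1]>170)&(h[...,2]>70)).astype(np.uint8)
    m=cv2.morphologyEx(m,cv2.MORPH_CLOSE,np.ones((5,5)))
    cs=cv2.findContours(m,0,2)[0];k=max(cs,key=cv2.contourArea)
    return k
E
python3 - <<'E'
from h import *
c=np.load('c1.npy',allow_pickle=True).item()
k=redfoot(c);P=np.array([on(c,u,v,.01)[:2] for u,v in k[:,0,:]])
r=cv2.minAreaRect((P*1000).astype(np.float32));b=cv2.boxPoints(r);print(r,b)
print(cv2.boundingRect(k))
for n,u,v,z in[('sad',333,56,.066),('plug',334,97,.092),('FL',303,43,.01),('FR',362,43,.01),('BL',305,141,.01),('BR',361,140,.01),('grip',337,243,.153)]:print(n,np.round(on(c,u,v,z),4))
E
```

```text
((438.56591796875, -160.56332397460938), (140.811767578125, 87.40751647949219), 61.48598098754883) [[ 366.5535   -201.56598 ]
 [ 443.3585   -243.29202 ]
 [ 510.57834  -119.56067 ]
 [ 433.77335   -77.834625]]
(302, 43, 59, 97)
sad [ 0.4602 -0.1224  0.066 ]
plug [ 0.4352 -0.1687  0.092 ]
FL [ 0.4355 -0.0783  0.01  ]
FR [ 0.5117 -0.1211  0.01  ]
BL [ 0.3657 -0.2033  0.01  ]
BR [ 0.4452 -0.2462  0.01  ]
grip [ 0.3513 -0.3252  0.153 ]
```

{"api": "servo_tool", "payload": {
  "plan": "0.03 0.004 0 -1; 0.06 0.008 0 -1; 0.089 0.012 0 -1; 0.089 0.012 0.03 -1; 0.089 0.012 0.06 -1; 0.089 0.012 0.09 -1; 0.089 0.012 0.12 -1; 0.089 0.012 0.15 -1; 0.089 0.012 0.175 -1; 0.089 0.012 0.195 -1; 0.089 0.012 0.195 -1; 0.089 0.012 0.195 -1"
}}

```text
t: 2.63
tool_pos: [0.4318, -0.1717, 0.1213]
orientation: [-2.696, -1.607, 0.003]
force: [0.5, -0.0, -0.1]
opening: 0.0926
gripper_force: 0.0
```

Run:
```python
from h import *
c=cam('wrist');np.save('c2.npy',c,allow_pickle=True);cv2.imwrite('pics/w2.png',c['image']);s=status.read_state();print(s['tool_pos'],s['orientation'],s['force'])
k=redfoot(c);print(cv2.boundingRect(k))
for q in [(.4605,-.1202,.066),(.4317,-.1737,.092)]:print(proj(c,q))
```

```text
[ 0.43303766 -0.17211009  0.12293307] [2.69799990e+00 1.60921052e+00 1.89810741e-05] [ 0.19783669 -0.1719195   1.08998354]
(279, 100, 93, 67)
(np.float64(325.42423704834897), np.float64(134.28302310958418))
(np.float64(325.5038883688299), np.float64(218.42976913084624))
```

View pics/w2.png

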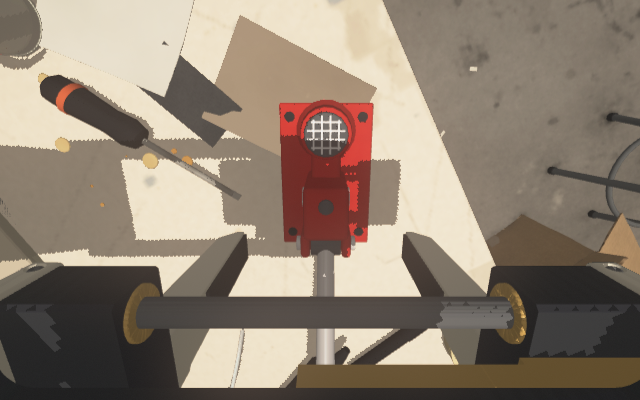

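The block is centred between the fingers: plug at (326,208), saddle at (326,132). I'll descend and grip.

{"api": "servo_tool", "payload": {
  "plan": "0 0 0.03 0; 0 0 0.055 0; 0 0 0.068 0; 0 0 0.068 0; 0 0 0.068 0"
}}

```text
t: 3.1
tool_pos: [0.4338, -0.1717, 0.0556]
orientation: [2.696, 1.611, 0.001]
force: [0.3, 0.5, 0.4]
opening: 0.0928
gripper_force: 0.0
```

{"api": "servo_tool", "payload": {
  "plan": "0 0 0 0; 0 0 0 0; 0 0 0 0; 0 0 0 0; 0 0 0 0; 0 0 0 0; 0 0 0 0; 0 0 0 0; 0 0 0 0; 0 0 0 0",
  "grip": 1,
  "grip_force": 40
}}

```text
t: 3.93
tool_pos: [0.4331, -0.1709, 0.0541]
orientation: [-2.696, -1.612, 0.0]
force: [-0.6, 0.1, 1.2]
opening: 0.0358
gripper_force: 40.0
```

Run:
```python
from h import *
s=status.read_state();print(s['t'],s['tool_pos'],s['orientation'],s['force'],s['opening'],s['gripper_force'])
c=cam('side')
# mould: yellow ear, stop arms
a=cv2.resize(c['image'][150:230,300:380],None,fx=7,fy=7,interpolation=cv2.INTER_CUBIC);cv2.imwrite('pics/mould.png',a)
```

```text
3.9333 [ 0.43306559 -0.17093759  0.05405719] [-2.69625986e+00 -1.61189146e+00  2.24809783e-04] [-0.59241282  0.14559263  1.17077352] 0.03580749896143518 39.99759793281555
```

View pics/mould.png

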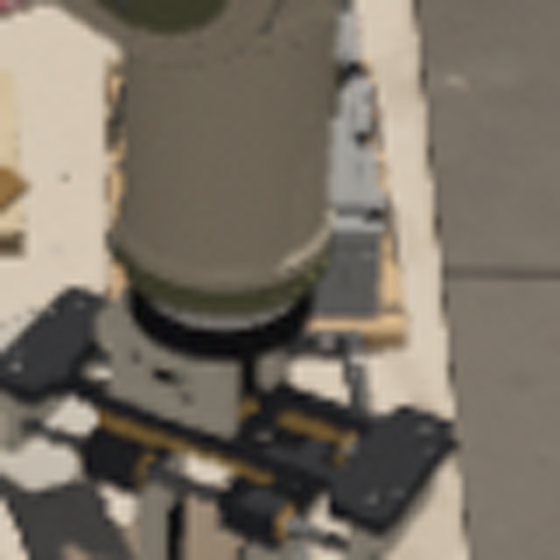

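The jack is gripped (opening 35.8 mm, 40 N), but the arm now hides the mould from the side camera. I'll measure the mould from the first picture instead.

Run:
```python
from h import *
c=cam('side');I=cv2.imread('pics/side0.png');h=cv2.cvtColor(I,cv2.COLOR_BGR2HSV)
m=((h[...,0]>20)&(h[...,0]<32)&(h[...,1]>190)&(h[...,2]>120)).astype(np.uint8);m[:140]=0;m[230:]=0;m[:,:320]=0
y,x=np.nonzero(m);print(x.min(),x.max(),y.min(),y.max())
f=lambda u,v,z:np.round(on(c,270+u/4,140+v/4,z)[:2],4)
for n,u,v,z in[('ring',272,187,.086),('eartip',271,208,.084),('earL',247,180,.086),('earR',297,180,.086),('lidBL',197,40,.086),('lidFL',196,165,.086),('lidBR',321,40,.086),('lidFR',334,158,.086),('boardFL',183,230,.015),('boardFR',350,228,.015),('armR corner',317,245,.016),('armR end in',324,315,.016),('armF L',200,240,.016),('armF R',300,240,.016)]:print(n,f(u,v,z))
s=cam('scene')
g=lambda u,v,z:np.round(on(s,170+(u-482)/2.2,190+v/2.2,z)[:2],4)
for n,u,v,z in[('ring',738,36,.086),('lidcornerA hinge',545,140,.086),('lidB ear/robot side',735,80,.086),('lidC',683,35,.086)]:print(n,g(u,v,z))
```

```text
338 338 191 191
ring [0.4608 0.0772]
eartip [0.4597 0.0492]
earL [0.4386 0.0869]
earR [0.4833 0.0884]
lidBL [0.3875 0.3215]
lidFL [0.3923 0.108 ]
lidBR [0.5128 0.326 ]
lidFR [0.5178 0.1231]
boardFL [0.3808 0.1023]
boardFR [0.5362 0.1105]
armR corner [0.5046 0.0831]
armR end in [ 0.5076 -0.0137]
armF L [0.397  0.0868]
armF R [0.4891 0.0899]
ring [0.458 0.077]
lidcornerA hinge [0.4037 0.3598]
lidB ear/robot side [0.3811 0.1239]
lidC [0.4986 0.1362]
```

{"api": "servo_tool", "payload": {
  "plan": "0.005 -0.002 0 -1; 0.015 -0.006 0 -3; 0.027 -0.011 0 -6; 0.039 -0.016 0 -9; 0.051 -0.021 0 -12; 0.063 -0.026 0 -15; 0.075 -0.031 0 -18; 0.087 -0.036 0 -21; 0.099 -0.041 0 -24; 0.11 -0.046 0 -27; 0.118 -0.049 0 -29; 0.123 -0.051 0 -29.8"
}}

```text
t: 5.08
tool_pos: [0.4464, -0.0377, 0.0541]
orientation: [2.187, 2.255, -0.001]
force: [0.5, -4.6, -1.7]
opening: 0.0355
gripper_force: 40.0
```

{"api": "servo_tool", "payload": {
  "plan": "0 0 0 0; 0 0 0 0; 0 0 0 0"
}}

```text
t: 5.33
tool_pos: [0.4465, -0.0378, 0.0541]
orientation: [-2.191, -2.25, -0.002]
force: [0.5, 4.5, -1.8]
opening: 0.0354
gripper_force: 40.0
```

Run:
```python
from h import *
s=status.read_state();print(s['t'],s['tool_pos'],s['orientation'],s['force'],s['opening'],s['gripper_force'])
c=cam('wrist');np.save('c3.npy',c,allow_pickle=True);cv2.imwrite('pics/w3.png',c['image'])
```

```text
5.3333 [ 0.44647925 -0.03784133  0.05407166] [-2.19129686e+00 -2.24969429e+00 -1.64907852e-03] [ 0.52730258  4.49071303 -1.83603018] 0.03541588469120748 39.99329388141632
```

View pics/w3.png

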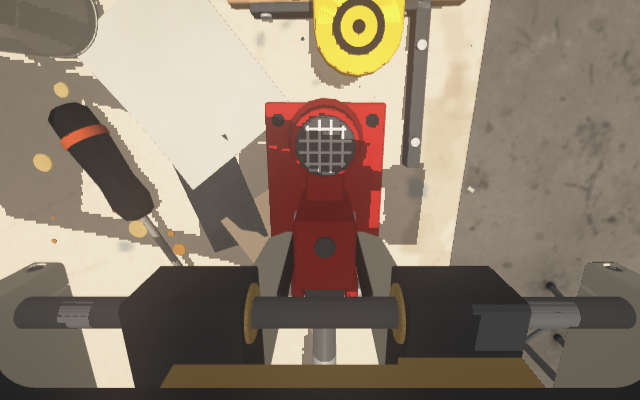

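The wrist view shows the jack upright in the jaws: saddle at (326,146), foot front corners at (266,103) and (385,103). The ear ring is at (359,26), the side arm's inner edge runs from about (416,5) to (404,165), and the front arm is at about v=12.

Run:
```python
from h import *
c=np.load('c3.npy',allow_pickle=True).item();I=c['image'];g=cv2.cvtColor(I,cv2.COLOR_BGR2GRAY).astype(int)
for v in(20,40,70,90,110,130,150,160):print(v,'arm',g[v,396:436:2], 'red',I[v,360:396:3,2])
for u in(256,270,285,300):print(u,g[0:40:2,u])
print('foot front', [(u,int(np.argmax((I[80:120,u,2]-0.0+0>150)&(I[80:120,u,1]<90)))+80) for u in(272,285,295,360,375)])
for v in(115,150,180,210,225):
    r=(I[v,:,2].astype(int)-I[v,:,1]>60);x=np.nonzero(r[250:400])[0]+250;print(v,x.min(),x.max())
y,x=np.nonzero((g[8:45,340:380]<90));print('ring',x.mean()+340,y.mean()+8,x.min()+340,x.max()+340,y.min()+8,y.max()+8)
y,x=np.nonzero((g[115:180,290:362]<110)&(I[115:180,290:362,2].astype(int)-I[115:180,290:362,1]<30));print('sad',x.min()+290,x.max()+290,y.min()+115,y.max()+115)
```

```text
20 arm [229 228 217 205 226 227 135  83  74  75 106 114 114 113 115 113 112 174
 227 226] red [ 99 241 246 245 245 245  99  97 149 246 246 245]
40 arm [216 214 197 228 228 136 133  76  75  83 118 125 229 229 224 126 137 228
 228 229] red [246 246 246 246 128 100  99 171 246 246 246 246]
70 arm [230 231 229 229 229 134  77  75  79 119 116 116 116 115 114 144 228 228
 229 229] red [246 246 246 246 246 239 240 239 240 241 241 241]
90 arm [231 231 231 231 137  76  74  76 111 116 115 115 115 114 119 229 229 229
 229 229] red [240 240 240 240 239 240 240 240 241 239 240 240]
110 arm [229 230 230 136 129  74  73  98 116 115 114 115 114 115 217 215 212 211
 211 210] red [221 222 222 222 223 223 223 223 208 240 240 239]
130 arm [229 229 230 227  72  71  74 116 115 114 115 114 112 191 217 214 211 210
 209 209] red [156 220 221 221 221 220 220 220 196 240 240 239]
150 arm [229 230 226 109  69  69  86 113 113 113 113 113 139 217 214 210 211 211
 211 211] red [109 122 132 217 217 217 217 217 241 240 239 239]
160 arm [229 229 133  68  68  70 113 113 112 114 113 113 222 217 214 213 212 211
 210 210] red [120 161 219 218 218 219 220 210 240 239 240 239]
256 [194 153 110 110 112 111  88  72  71  98 227 228 228 229 228 226 222 219
 215 211]
270 [184 127 110 111 112 112  73 152 152 109 135 170 228 228 227 227 229 229
 228 227]
285 [172 110 109 112 112 111  76  72  71  89 215 209 201 207 216 223 226 229
 229 229]
300 [182 111 110 113 114 111  73  73  72 100 228 228 228 228 228 229 228 227
 228 224]
foot front [(272, 103), (285, 103), (295, 103), (360, 103), (375, 103)]
115 266 385
150 268 383
180 269 380
210 270 379
225 271 378
ring 362.38440860215053 26.177419354838708 340 379 8 44
sad 295 355 115 175
```

Run:
```python
from h import *
c=np.load('c3.npy',allow_pickle=True).item();a=np.radians(1.5)
def p(n,u,v,z):print(n,np.round(on(c,u,v,z)[:2]*1000,1))
A=[on(c,u,v,.016)[:2] for v,u in[(20,415.5),(40,414.8),(70,413),(90,411.5),(110,410),(130,409),(150,407.5),(160,406.8)]]
A=np.array(A);k=np.polyfit(A[:,1],A[:,0],1);print('side arm slope deg',np.degrees(np.arctan(-k[0])),A[[0,-1]]*1000)
for v,u in((20,407.5),(90,403.5),(160,400)):p('bot',u,v,0)
for u in(256,285,300):p('front top',u,11.7,.016);p('front bot',u,18.8,0)
p('footFL',265.5,103,.01);p('footFR',385.8,103,.01);p('R225',378.8,225,.01);p('L225',270.5,225,.01)
p('ring',359.5,26,.086);p('sad',325.5,145.5,.066)
```

```text
side arm slope deg 2.24870906072903 [[502.84721603  98.29153395]
 [506.66979198   5.30547968]]
bot [501.4 102.3]
bot [503.2  55.6]
bot [505.7   2.7]
front top [397.5 100.3]
front bot [394.1 100.2]
front top [416.6 100.8]
front bot [414.6 100.8]
front top [426.4 101.1]
front bot [425.2 101.1]
footFL [401.1  43.3]
footFR [488.7  45.6]
R225 [491.  -49.5]
L225 [402.5 -51.8]
ring [459.2  76.8]
sad [445.2  20. ]
```

{"api": "servo_tool", "payload": {
  "plan": "0.006 0.002 0 -0.2; 0.013 0.004 0 -0.5; 0.02 0.006 0 -0.5; 0.027 0.008 0 -0.5; 0.034 0.009 0 -0.5; 0.041 0.01 0 -0.5; 0.047 0.011 0 -0.5; 0.051 0.012 0 -0.5; 0.053 0.012 0 -0.5; 0.053 0.012 0 -0.5"
}}

```text
t: 6.22
tool_pos: [0.4571, 0.0158, 0.0541]
orientation: [-2.18, -2.261, -0.001]
force: [1.0, 1.4, -2.3]
opening: 0.0355
gripper_force: 40.0
```

{"api": "servo_tool", "payload": {
  "plan": "0.001 0 0 0; 0.002 0 0 0; 0.003 0 0 0; 0.004 0 0 0; 0.005 0 0 0; 0.005 0 0 0"
}}

```text
t: 6.72
tool_pos: [0.4571, 0.0176, 0.0547]
orientation: [2.18, 2.258, -0.004]
force: [-0.5, -12.2, 1.0]
opening: 0.0357
gripper_force: 40.0
```

{"api": "servo_tool", "payload": {
  "plan": "0 0.001 0 0; 0 0.002 0 0; 0 0.003 0 0; 0 0.004 0 0; 0 0.005 0 0; 0 0.006 0 0; 0 0.006 0 0"
}}

```text
t: 7.3
tool_pos: [0.4603, 0.0173, 0.0544]
orientation: [-2.18, -2.26, 0.012]
force: [-16.4, -15.4, 13.6]
opening: 0.0353
gripper_force: 40.2
```

Run:
```python
from h import *
s=status.read_state();print(s['tool_pos'],s['force'],s['wrist_torque'])
T=R.from_rotvec(s['orientation']).as_matrix();print(np.round(T,4))
c=cam('wrist');np.save('c4.npy',c,allow_pickle=True);cv2.imwrite('pics/w4.png',cv2.resize(c['image'][0:270,220:460],None,fx=2.2,fy=2.2))
```

```text
[0.46025274 0.01732847 0.05437732] [-16.37910125 -15.35331945  13.64541907] [-2.65793231  3.10417274  0.87529431]
[[-0.0361  0.9993 -0.0061]
 [ 0.9993  0.0361 -0.0044]
 [-0.0042 -0.0062 -1.    ]]
```

View pics/w4.png

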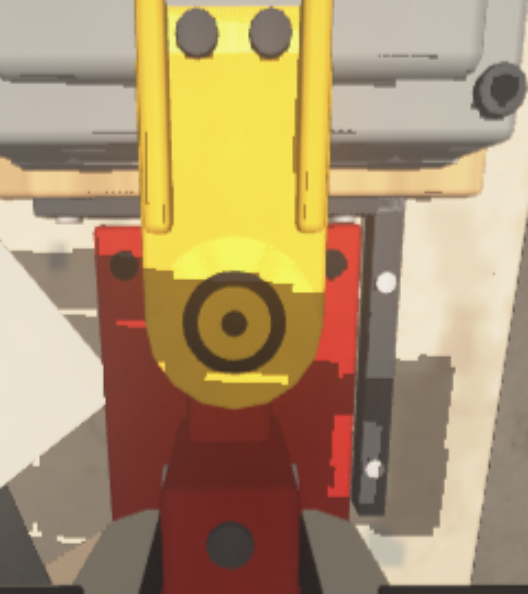

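The view shows the ear ring centred over the ram, the foot's front edge against the front arm, and its right edge next to the side arm (crop x≈355). I'll check the gaps numerically.

Run:
```python
from h import *
c=np.load('c4.npy',allow_pickle=True).item();I=c['image'].astype(int)
for v in(108,125,150,170,190,205,220,226):print(v,[tuple(x) for x in I[v,374:398:2].tolist()])
for u in(267,275,282,372,378):print(u,[tuple(x) for x in I[92:110:2,u].tolist()])
def p(n,u,v,z):print(n,np.round(on(c,u,v,z)[:2]*1000,1))
```

```text
108 [(61, 80, 225), (61, 80, 225), (62, 80, 225), (62, 79, 224), (61, 79, 219), (94, 112, 139), (57, 71, 88), (57, 71, 87), (98, 109, 119), (108, 118, 128), (107, 116, 126), (108, 115, 127)]
125 [(55, 72, 157), (61, 78, 223), (61, 77, 222), (61, 77, 222), (58, 74, 197), (96, 113, 128), (56, 69, 84), (63, 74, 88), (108, 116, 125), (170, 181, 194), (229, 236, 241), (225, 234, 240)]
150 [(58, 72, 219), (59, 73, 219), (60, 74, 219), (59, 73, 217), (75, 88, 128), (55, 65, 78), (57, 66, 79), (103, 110, 119), (105, 112, 120), (104, 112, 120), (106, 112, 120), (105, 111, 119)]
170 [(58, 71, 219), (43, 53, 122), (42, 52, 122), (44, 55, 117), (80, 91, 102), (53, 59, 70), (84, 90, 97), (103, 110, 117), (103, 109, 115), (103, 109, 115), (102, 109, 115), (103, 108, 115)]
190 [(57, 67, 217), (58, 68, 217), (57, 67, 216), (82, 96, 178), (51, 57, 66), (52, 57, 66), (60, 65, 73), (62, 66, 74), (62, 67, 74), (62, 68, 75), (62, 67, 74), (62, 68, 75)]
205 [(56, 65, 214), (56, 65, 214), (54, 62, 201), (94, 107, 119), (51, 55, 63), (80, 84, 90), (102, 105, 111), (100, 105, 110), (101, 106, 110), (92, 97, 
[... 457 characters left out ...]
12, 121), (75, 87, 99), (192, 220, 234), (87, 102, 145), (62, 76, 209), (65, 80, 221), (65, 80, 221)]
275 [(103, 112, 123), (104, 113, 123), (103, 113, 124), (74, 85, 99), (187, 214, 226), (136, 158, 200), (60, 76, 211), (63, 79, 221), (63, 79, 221)]
282 [(102, 112, 124), (102, 112, 125), (101, 113, 124), (77, 92, 108), (204, 229, 240), (145, 172, 217), (59, 76, 212), (62, 78, 221), (62, 78, 222)]
372 [(103, 115, 129), (104, 116, 129), (101, 114, 127), (111, 124, 140), (143, 156, 174), (54, 75, 190), (61, 81, 224), (61, 81, 224), (60, 80, 224)]
378 [(103, 114, 127), (103, 115, 127), (100, 113, 126), (159, 172, 187), (176, 190, 207), (55, 75, 192), (62, 81, 225), (62, 81, 225), (62, 80, 225)]
```

The side is flush, but about 2 mm of table still shows at the front edge. I'll push further forward.

{"api": "servo_tool", "payload": {
  "plan": "0.001 -0.001 0 0; 0.002 -0.002 0 0; 0.003 -0.002 0 0; 0.004 -0.002 0 0; 0.005 -0.002 0 0; 0.005 -0.002 0 0; 0.005 -0.002 0 0"
}}

```text
t: 7.93
tool_pos: [0.4607, 0.0195, 0.0559]
orientation: [2.177, 2.256, -0.011]
force: [-9.5, -27.9, 14.0]
opening: 0.0356
gripper_force: 40.2
```

```bash
cat > gap.py <<'E'
from h import *
s=status.read_state();print(s['t'],s['tool_pos'],s['force'],s['wrist_torque'],s['orientation'])
I=cam('wrist')['image'].astype(int)
red=I[...,2]-I[...,1]
for u in(264,267,271,275,279,282,372,375,378):print(u,'R-G',red[92:110,u],'G',I[92:110,u,1])
for v in(108,125,140,150,180,190,205,220):print(v,'R-G',red[v,374:394],'G',I[v,374:394,1])
E
python3 gap.py
```

```text
7.9333 [0.46066465 0.01946088 0.05585054] [ -9.52307369 -27.85915302  13.98381627] [-5.18877614  1.87047126  0.69082854] [ 2.17732956  2.25624578 -0.01110899]
264 R-G [ 21   9   9   8   9   8   8   9  10  18  12  13  12  26 117 134 143 142] G [105 108 112 112 111 112 113 111 101 141 226 224 222 197  72  76  78  78]
267 R-G [ 21   9  10   9   9   9   9   9  11  17  14  13  19  49 120 136 144 142] G [105 108 112 112 112 112 112 111 101 138 221 217 195  95  72  76  78  78]
271 R-G [ 21  10  10  10   9   9   9  10  11  14  14  12  16  61 124 138 144 144] G [107 108 112 111 112 112 113 111 100  89 149 209 188  82  72  76  78  78]
275 R-G [ 22  10  10  11  11  10  10  10  11  15  15  12  19  63 125 139 144 144] G [108 109 113 112 112 112 113 111  99  90 154 216 199  84  73  75  78  78]
279 R-G [ 23  12  10  11  12  12  11  11  12  16  21  12  17  64 127 139 145 145] G [106 106 113 112 111 111 112 111  98  91 166 227 214  91  73  76  77  76]
282 R-G [ 26  14  14  13  13  13  12  13  14  18  22  12  17  66 125 137 145 145] G [111 109 114 114 112 112 112 109  97  91 166 228 217 127  73  77  7
[... 1146 characters left out ...]
  65  81 115 112 112 111 112
 111 112]
180 R-G [70 70 70 70 68 66 55 11 11 10 10  9  9  9  9  9  9  9  9  9] G [51 51 52 50 52 50 51 59 57 60 64 68 68 68 67 68 68 69 69 69]
190 R-G [150 150 150 150 149 125  42  10   9   9   5   6   7   6   7   7   8   7
   8   9] G [ 67  67  67  67  67  62  55  57  58  61  96 108 107 105  79  78  68  68
  68  66]
205 R-G [150 149 150 148 138 121   8   9   8   6   5   5   5   6   5   4   5   7
   7   6] G [ 65  65  64  65  62  60  56  55  59  95 108 105 105 105 105 106 105  66
  65  66]
220 R-G [148 148 148 148 127  42   7   7   6   4   4   6   5   5   5   4   6   6
   5   7] G [ 64  64  65  65  59  53  55  55  65 106 105 104 104 104 105 104  66  66
  66  70]
```

The foot is against the front arm: the contact takes 28 N and the jack slid in the jaws. It is about 0.8° counter-clockwise of the stop, so I'll correct the yaw under a lighter push.

{"api": "servo_tool", "payload": {
  "plan": "-0.001 0 0 0.5; -0.002 0 0 1; -0.002 0.001 0 1.3; -0.002 0.001 0 1.3; -0.002 0.001 0 1.3; -0.002 0.001 0 1.3"
}}

```text
t: 8.48
tool_pos: [0.4605, 0.0187, 0.0549]
orientation: [2.205, 2.234, -0.011]
force: [-12.0, -22.5, 11.6]
opening: 0.0356
gripper_force: 40.5
```

```bash
python3 gap.py
```

```text
8.4833 [0.46049625 0.01868635 0.05490884] [-12.0391975  -22.50407683  11.59898117] [-4.0269812   2.13419915  0.89090354] [ 2.20477638  2.23394273 -0.01134679]
264 R-G [ 33  14  10  11  10  11   9  10  10  12  19  14  13  26 107 132 141 142] G [135  98 111 111 112 112 113 114 110  98 144 221 217 192  72  76  78  78]
267 R-G [ 31  12  10  12  11  10  10  10  11  13  17  13  17  40 115 134 142 142] G [135 102 112 111 112 113 113 113 109  95 139 215 203 151  73  76  79  79]
271 R-G [ 31  12  12  12  11  11  12  11  12  15  15  11  16  45 122 138 144 142] G [132 105 112 111 112 112 112 113 105  92 144 213 205 152  73  76  78  80]
275 R-G [ 25  12  13  12  12  11  11  12  13  16  18  13  18  61 125 139 144 143] G [110 108 112 112 113 113 114 112 103  90 151 221 211 126  74  76  79  79]
279 R-G [ 28  23  24  22  20  21  19  19  18  21  23  12  18  77 123 135 141 142] G [109 108 109 110 114 112 112 111 107 101 167 227 214  96  79  80  80  78]
282 R-G [40 40 39 40 45 39 39 41 41 41 41 42 42 43 44 46 47 42] G [131 131 131 130 151 198 197 195 194 194 193 192 191 189 186 180 179 192]
372 R-G [ 1
[... 1107 characters left out ...]
0  69  93  64  63  64  73 113 112 112 112 112 112
 111 112]
180 R-G [71 69 69 69 68 61 33 10 10 10  9  8  8  8  9  8  8  9  8  9] G [50 51 51 51 51 52 66 59 58 59 66 68 69 69 68 68 68 68 69 69]
190 R-G [149 149 149 148 145 124  20  10  10   9   8   8   9   8   8   7   8   8
   7   8] G [68 68 68 68 67 62 68 56 56 58 65 67 66 65 66 67 66 67 68 67]
205 R-G [150 149 149 148 137 120   7   7   8   7   5   5   5   5   5   6   6   5
   7   7] G [ 64  65  65  65  63  60  57  55  57  71 101 106 105 105 105 105 106 105
  67  66]
220 R-G [147 147 148 149 132  79   7   6   8   6   4   5   5   6   5   5   4   5
   5   6] G [ 64  64  64  64  60  56  55  55  54  73 106 104 104 104 104 104  97  66
  66  66]
```

{"api": "servo_tool", "payload": {
  "plan": "-0.001 -0.0005 0 0; -0.002 -0.001 0 0; -0.003 -0.0015 0 0; -0.003 -0.0015 0 0"
}}

```text
t: 8.87
tool_pos: [0.4595, 0.0179, 0.0542]
orientation: [2.207, 2.235, -0.005]
force: [-4.7, -11.5, 1.2]
opening: 0.0355
gripper_force: 40.1
```

{"api": "servo_tool", "payload": {
  "plan": "0 0 0 0; 0 0 0 0; 0 0 0 0; 0 0 0 0; 0 0 0 0; 0 0 0 0",
  "grip": 0.35
}}

```text
t: 9.37
tool_pos: [0.4595, 0.0179, 0.0542]
orientation: [2.206, 2.235, -0.006]
force: [-5.2, -12.2, 2.2]
opening: 0.0357
gripper_force: 40.1
```

```bash
cat >> gap.py <<'E'
E
sed -i 's/^I=cam.*/c=cam("wrist");np.save("c5.npy",c,allow_pickle=True);I=c["image"].astype(int)/' gap.py; python3 gap.py
```

```text
9.3667 [0.45950011 0.01790318 0.05419356] [ -5.22796726 -12.15794419   2.22564297] [-2.09788429  0.72557566  0.45891451] [ 2.20636622  2.23499506 -0.00552138]
264 R-G [ 14  10  10  10   9   9   9   9  12  18  13  15  42 114 133 141 140 140] G [ 96 110 112 113 113 113 114 112  97 141 224 215 160  73  77  79  80  81]
267 R-G [ 13  10  11  10  10   9  10  10  12  17  13  15  40 117 134 141 140 141] G [ 99 112 112 113 113 114 114 111  96 136 218 207 154  73  77  80  80  80]
271 R-G [ 12  11  11  10  10  10  11  11  13  14  11  18  58 122 136 142 141 141] G [103 112 112 113 113 113 113 109  97 137 212 196 118  76  78  80  80  80]
275 R-G [ 12  12  11  11  11  12  12  12  15  17  12  19  61 125 137 142 141 142] G [106 112 113 114 113 113 113 106  89 141 218 206 124  75  78  80  80  80]
279 R-G [ 12  13  12  12  12  12  12  13  17  21  11  17  67 125 137 143 143 143] G [109 113 113 113 113 114 113 104  92 159 229 218 128  76  79  80  79  79]
282 R-G [44 44 43 45 46 47 47 47 48 49 48 46 51 67 70 76 92 86] G [148 144 145 153 152 156 153 155 167 164 165 175 164 138 137 131 116 106]
372 R-G [ 1
[... 1149 characters left out ...]
113 113
 112 111]
180 R-G [69 68 69 68 69 66 55 15  8  9  9  9  8  9  8  8  8  8  8  7] G [ 52  51  51  52  51  50  61 126  60  59  60  61  66  68  69  69  68  68
  69  69]
190 R-G [149 149 149 149 149 128  84  13   9   9   9   7   7   6   7   8   8   8
   7   7] G [ 67  68  68  68  68  67  97 107  56  58  58  70  79  80  78  66  66  67
  68  68]
205 R-G [150 149 149 149 145 118  23   8   8   7   8   6   6   5   5   5   4   6
   7   7] G [ 65  65  65  65  64  64 103  73  56  55  57  74 105 105 105 105  97  66
  66  66]
220 R-G [146 146 148 147 136 113  12   6   7   7   7   4   4   4   5   6   6   5
   5   5] G [ 64  64  64  64  61  64 106  57  55  56  64 103 105 105 102  65  65  66
  66  67]
```

Run:
```python
from h import *
c=np.load('c5.npy',allow_pickle=True).item()
f=lambda u,v,z:np.round(on(c,u,v,z)[:2]*1000,1)
print('side108',f(382.3,108,.01),f(388,108,.016),'220',f(379.6,220,.01),f(384.5,220,.016))
print('frontL',f(270,104.2,.01),f(270,100.8,.016),'R',f(375,101.2,.01),f(375,97.3,.016))
```

```text
side108 [500.4  97.1] [503.4  97.1] 220 [504.1   9.8] [506.8  12.1]
frontL [418.4  98.6] [419.5 100.9] R [494.8 101.7] [493.7 104.2]
```

{"api": "servo_tool", "payload": {
  "plan": "0.0005 0.001 0 0; 0.001 0.002 0 0; 0.001 0.002 0 0; 0.001 0.002 0 0"
}}

```text
t: 9.75
tool_pos: [0.4605, 0.0179, 0.0543]
orientation: [2.206, 2.236, -0.01]
force: [-11.1, -17.2, 8.7]
opening: 0.0357
gripper_force: 40.4
```

{"api": "servo_tool", "payload": {
  "plan": "0 0 0 0; 0 0 0 0; 0 0 0 0; 0 0 0 0; 0 0 0 0; 0 0 0 0; 0 0 0 0",
  "grip": 0
}}

```text
t: 10.33
tool_pos: [0.4624, 0.0211, 0.0542]
orientation: [-2.207, -2.236, -0.0]
force: [-0.4, 0.6, -0.1]
opening: 0.0465
gripper_force: 0.0
```

```bash
python3 gap.py
```

```text
10.3333 [0.46235714 0.02113474 0.05417007] [-0.43990971  0.58602717 -0.12689765] [-0.04928299 -0.09696536  0.00250542] [-2.20678121e+00 -2.23598089e+00 -3.64357168e-04]
264 R-G [36 37 40 42 32 11 10 11 10 10 11 10 11 14 17 13 12 18] G [197 195 185 165 135 101 111 111 112 112 112 113 107  97 146 215 211 195]
267 R-G [35 34 39 44 33 12 12 12 10 11 11 11 11 15 14 11 15 18] G [201 201 190 168 135 104 111 111 113 112 112 112 105  91 143 211 193 111]
271 R-G [36 38 41 42 31 12 12 12 12 11 12 11 14 16 18 13 16 22] G [197 194 183 161 125 107 112 112 112 113 113 112 102  94 154 217 206 128]
275 R-G [42 43 44 39 25 17 15 15 15 14 13 15 15 18 22 12 12 18] G [152 155 163 143 108 112 116 115 116 114 115 113 101  94 166 227 227 213]
279 R-G [28 29 29 29 30 31 31 32 32 33 33 34 35 36 36 37 38 38] G [216 215 214 214 213 212 211 210 210 208 208 207 205 204 203 202 201 200]
282 R-G [21 22 22 22 22 22 23 23 23 24 24 24 24 23 23 23 23 24] G [225 224 224 224 224 224 223 223 223 222 222 222 222 222 222 222 222 221]
372 R-G [ 43  35  14  13  13  14  13  13  13  14  14  10  14  24  87 129 141 144] G [176 14
[... 1006 characters left out ...]
73  73  71  69  73  64  63  66  83 111 113 113 112 112 112 113 112 112
 111 112]
180 R-G [70 70 69 63 18 10 10 10  9  9  9  9  9  8  9  9  9  8  8  9] G [51 51 51 51 56 59 59 61 65 67 68 68 67 67 68 68 68 69 69 71]
190 R-G [70 69 68 62 17 10  9  8  8  8  8  8  8  8  7  7  7  7  8  8] G [49 49 48 49 54 56 58 62 67 66 67 66 66 66 67 68 68 67 66 73]
205 R-G [ 71  70  73 120   8   8   7   5   5   5   5   4   5   5   6   6   6   6
   7  10] G [ 46  47  48  60  55  55  60  95 108 105 105 105 105 105 104  66  65  65
  67  94]
220 R-G [ 68  77 135 113   6   7   6   5   4   5   5   8  11  11   8   4   4   6
   8  14] G [ 47  46  60  57  55  55  69 100 105 104 106 152 171 203 149 106 104  65
  82 125]
```

{"api": "servo_tool", "payload": {
  "plan": "0 0 0 0; 0 0 0 0; 0 0 -0.01 0; 0 0 -0.03 0; 0 0 -0.06 0; 0 0 -0.09 0; 0 0 -0.12 0; 0 0 -0.15 0; 0 0 -0.18 0; 0 0 -0.21 0; 0 0 -0.22 0; 0 0 -0.22 0",
  "grip": -0.6
}}

```text
t: 11.38
tool_pos: [0.464, 0.0209, 0.2783]
orientation: [2.203, 2.232, 0.007]
force: [0.7, -0.5, -0.0]
opening: 0.0744
gripper_force: 0.0
```

{"api": "servo_tool", "payload": {
  "plan": "-0.02 0 0 0; -0.045 0 0 0; -0.07 0.001 0 -0.5; -0.095 0.001 0 -1; -0.12 0.002 0 -1.2; -0.145 0.002 0 -1.2; -0.165 0.002 0 -1.2; -0.175 0.002 0 -1.2; -0.175 0.002 0 -1.2; -0.175 0.002 0 -1.2; -0.175 0.002 0 -1.2"
}}

```text
t: 12.3
tool_pos: [0.4664, -0.1529, 0.2735]
orientation: [-2.182, -2.259, -0.0]
force: [0.3, 0.7, -0.1]
opening: 0.0745
gripper_force: 0.0
```

Run:
```python
from h import *
s=status.read_state();print(s['t'],s['tool_pos'],s['orientation'],s['opening'])
c=cam('wrist');np.save('c6.npy',c,allow_pickle=True);cv2.imwrite('pics/w6.png',c['image'])
```

```text
12.3 [ 0.46641012 -0.15293042  0.27353574] [-2.18202216e+00 -2.25855163e+00 -1.61857092e-04] 0.07445902544456176
```

View pics/w6.png

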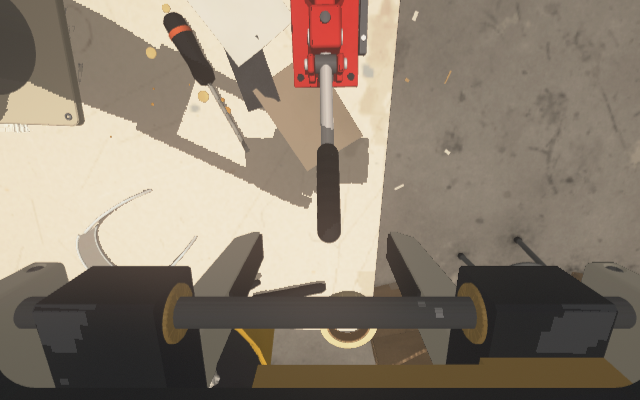

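The wrist view shows the grip bar centred at u≈328, from v=145 to v=241, with the jack foot's rear corners at (294,87) and (357,86).

Run:
```python
from h import *
c=np.load('c6.npy',allow_pickle=True).item()
f=lambda u,v,z:np.round(on(c,u,v,z)*1000,1)
a=f(328.3,144,.133);b=f(328.6,240,.177);print(a,b,(a+b)/2,'foot',f(294,87,.01),f(357.5,87,.01),f(325,17,.092))
print('pred TCP proj',proj(c,[.4664,-.153,.153]))
```

```text
[ 468.7 -110.4  133. ] [ 472.  -202.4  177. ] [ 470.35 -156.4   155.  ] foot [419.6 -46.1  10. ] [508.6 -43.   10. ] [460.6  20.9  92. ]
pred TCP proj (np.float64(324.7564269336006), np.float64(186.98849830909668))
```

{"api": "servo_tool", "payload": {
  "plan": "-0.003 0.002 0.03 0; -0.003 0.002 0.06 0; -0.003 0.002 0.09 0; -0.003 0.002 0.11 0; -0.003 0.002 0.122 0; -0.003 0.002 0.122 0; -0.003 0.002 0.122 0"
}}

```text
t: 12.93
tool_pos: [0.4687, -0.1563, 0.1525]
orientation: [-2.182, -2.26, -0.0]
force: [0.4, 1.2, 0.1]
opening: 0.0745
gripper_force: 0.0
```

{"api": "servo_tool", "payload": {
  "plan": "0 0 0 0; 0 0 0 0; 0 0 0 0; 0 0 0 0; 0 0 0 0; 0 0 0 0; 0 0 0 0; 0 0 0 0; 0 0 0 0; 0 0 0 0; 0 0 0 0; 0 0 0 0",
  "grip": 1,
  "grip_force": 4
}}

```text
t: 13.93
tool_pos: [0.4689, -0.1569, 0.1523]
orientation: [2.183, 2.259, 0.001]
force: [1.7, 0.4, -0.1]
opening: 0.0016
gripper_force: 0.6
```

The fingers closed without holding the bar. I'll check numerically where the handle is now.

Run:
```python
from h import *
def asc(I,st):
    h=cv2.cvtColor(I,cv2.COLOR_BGR2HSV);g=cv2.cvtColor(I,cv2.COLOR_BGR2GRAY)
    for v in range(0,I.shape[0],st*2):
        print('%3d '%v+''.join('R' if (h[v,u,1]>170 and (h[v,u,0]<8 or h[v,u,0]>172)) else 'Y' if (h[v,u,1]>170 and 18<h[v,u,0]<34) else '#' if g[v,u]<55 else '+' if g[v,u]<120 else '.' for u in range(0,I.shape[1],st)))
c=cam('wrist');np.save('c7.npy',c,allow_pickle=True);cv2.imwrite('pics/w7.png',c['image']);asc(c['image'][:, 200:460],3)
s=cam('side');np.save('s7.npy',s,allow_pickle=True);print('side crop 300..390,190..290');asc(cv2.resize(s['image'][190:290,300:390],None,fx=2,fy=2),2)
print('bar expected in side',proj(s,[.4689,-.156,.153]),'wrist',proj(c,[.4689,-.156,.153]),proj(c,[.4689,-.156,.12]))
```

```text
0 ..........................RRRRRR+R+RRRRRRRRRRRRRR.RRRRRRR+..+..........................
  6 ..........................RRRRRRR+RRRRRRRRRRRRRRR.RRRRRRR++.+..........................
 12 ..........................RRRRRRR++++++++++++++++RRRRRRRR++++..........................
 18 ..........................RRRRRRR+++++++++++++++RRRRRRRRR+++....................++.....
 24 ..........+++.............RRRRRRRRR++++++++++++RRRRRRRRR++++......................+....
 30 .......++++++.............RRRR+.RRR++++++++++++RRR..RRRR+..............................
 36 .....+++++++++............RRRR+.+RR+++++..+++++RRR..RRRR...............................
 42 ..+++++++++++++...........RRRRR.+RR++++.....+++RRR..RRRR...............................
 48 +++++++++++++++...........+RRRR++RR+++......++++++RRRRRR...............................
 54 ++++++++++++++++...........RRRRR+++++++.....++++++RR++RR...............................
 60 +++++++++++++++++..........R++++R+RR+++......++RR+R++++R................+..............
 66 ++++++++++++++++++.........RRRRRRR+++R+......R+++RRRRRRR..............................
[... 9358 characters left out ...]
++++++
180 .........................................................................+++++++++++++++++
184 .........................................................................+++++++++++++++++
188 .........................................................................+++++++++++++++++
192 ........................................................................++++++++++++++++++
196 .........................................................................+++++++++++++++++
bar expected in side (np.float64(342.2016939523382), np.float64(215.71217840743188)) wrist (np.float64(324.91836889521875), np.float64(230.38197358034535)) (np.float64(324.8110013245496), np.float64(213.8896433831074))
```

Run:
```python
from h import *
for n,vs in(('c6.npy',(155,170,185,200,215,230)),('c7.npy',(165,172,180,195,205,215,225,232))):
    c=np.load(n,allow_pickle=True).item();g=cv2.cvtColor(c['image'],cv2.COLOR_BGR2GRAY).astype(float)
    for v in vs:
        r=cv2.blur(g,(1,3))[v]; thr=75
        u=328
        a=u
        while r[a]<130:a-=1
        b=u
        while r[b]<130:b+=1
        w=b-a-1; d=c['f']*.024/w
        o,dd=ray(c,(a+b)/2,v); print(n,v,a,b,w,np.round(o+dd*d,3))
print(status.read_state()['force'])
```

```text
c6.npy 155 316 339 22 [ 0.468 -0.123  0.131]
c6.npy 170 315 340 24 [ 0.468 -0.133  0.162]
c6.npy 185 315 339 23 [ 0.469 -0.151  0.154]
c6.npy 200 316 340 23 [ 0.47  -0.166  0.158]
c6.npy 215 316 341 24 [ 0.471 -0.176  0.175]
c6.npy 230 316 341 24 [ 0.471 -0.191  0.179]
c7.npy 165 308 342 33 [ 0.468 -0.118  0.121]
c7.npy 172 307 342 34 [ 0.467 -0.122  0.129]
c7.npy 180 307 342 34 [ 0.468 -0.127  0.131]
c7.npy 195 306 344 37 [ 0.468 -0.132  0.15 ]
c7.npy 205 306 344 37 [ 0.468 -0.139  0.152]
c7.npy 215 306 344 37 [ 0.469 -0.145  0.154]
c7.npy 225 307 344 36 [ 0.469 -0.153  0.151]
c7.npy 232 306 344 37 [ 0.469 -0.155  0.157]
[0.45905632 0.69693015 0.83580228]
```

Run:
```python
from h import *
s=np.load('s7.npy',allow_pickle=True).item();c=np.load('c7.npy',allow_pickle=True).item()
for a in(.6,.5,.4,.3,.2):
    q=lambda L:[.4602+ .036*(.095+L*np.cos(a)), .0765-.095-L*np.cos(a), .06+L*np.sin(a)]
    print(a,'side rear',np.round(proj(s,q(.208)),1),'side mid',np.round(proj(s,q(.165)),1),'wrist front of grip',np.round(proj(c,q(.122)),1),'w mid',np.round(proj(c,q(.165)),1), q(.165))
print(np.round(c['hand_eye'],3))
for z in(0,.017,-.02):
    T=np.linalg.inv(c['hand_eye']);p=T@[0.0,0,z,1];print(z,p[:3],c['f']*p[1]/p[2]+c['cy'])
g=cv2.cvtColor(s['image'],cv2.COLOR_BGR2GRAY);print(g[206:228,330:354])
```

```text
0.6 side rear [343.1 217.1] side mid [342.1 215.4] wrist front of grip [324.3 168.6] w mid [324.4 228.6] [np.float64(0.4685224935525635), np.float64(-0.1546803764600969), np.float64(0.15316600811018083)]
0.5 side rear [343.  224.2] side mid [342.  220.8] wrist front of grip [324.3 174.5] w mid [324.4 232.4] [np.float64(0.4688328404176288), np.float64(-0.1633011227119115), np.float64(0.1391052138696935)]
0.4 side rear [342.9 231. ] side mid [342.  226.1] wrist front of grip [324.3 178.3] w mid [324.4 233.6] [np.float64(0.4690911023043771), np.float64(-0.17047506401047607), np.float64(0.12425402648092734)]
0.3 side rear [342.8 237.6] side mid [341.9 231.1] wrist front of grip [324.3 180.2] w mid [324.4 232.5] [np.float64(0.4692946987454061), np.float64(-0.176130520705725), np.float64(0.10876083409912102)]
0.2 side rear [342.6 243.7] side mid [341.7 235.9] wrist front of grip [324.3 180.6] w mid [324.4 229.7] [np.float64(0.46944159547237696), np.float64(-0.18021098534380486), np.float64(0.09278043958118509)]
[[ 0.    -0.96  -0.281  0.078]
 [ 1.     0.     0.    -0.   ]
 [-0.    -0.281  
[... 1741 characters left out ...]
43  41  49  47  44  45  45  44  46  43  42  30  28  31  42  61  76
   81  84 100 158 200 195]
 [ 74  54  45  48  45  40  44  42  45  44  46  43  42  39  46  65  85  77
   62  73  93 154 196 187]
 [ 71  76  43  49  48  47  45  43  46  45  49  57  53  48  53  69  83  73
   49  53  75 148 198 187]
 [ 75  76  54  53  59  68  43  43  45  47  68  83  77  57  65  78  86  83
   73  68  87 145 195 191]
 [ 79  79  77  71  74  71  44  46  45  58  78  79  80  79  80  80  82  81
   82  80  79 126 180 197]
 [ 61  64  62  62  63  58  47  49  48  65  89  88  80  56  55  55  55  50
   52  51  49 115 182 202]
 [ 81  82  83  82  82  83  81  81  82 101 133 132 119  98 128 128 128 127
  128 128 128 146 185 200]]
```

The side view puts the bar's end at v≈217, so the handle is still at rest, and the fingers closed just above the bar. I'll open, go lower and try again.

{"api": "servo_tool", "payload": {
  "plan": "0 0 0 0; 0 0 0 0; 0 0 0 0; 0 0 0 0; 0 0 0 0; 0 0 0 0; 0 0 0 0; 0 0 0.008 0; 0 0 0.016 0; 0 0 0.024 0; 0 0 0.024 0; 0 0 0.024 0",
  "grip": -0.4
}}

```text
t: 15.03
tool_pos: [0.4678, -0.1565, 0.1269]
orientation: [-2.182, -2.257, 0.001]
force: [0.8, -0.4, 0.2]
opening: 0.0646
gripper_force: 0.0
```

{"api": "servo_tool", "payload": {
  "plan": "0 0 0 0; 0 0 0 0; 0 0 0 0; 0 0 0 0; 0 0 0 0; 0 0 0 0; 0 0 0 0; 0 0 0 0; 0 0 0 0; 0 0 0 0; 0 0 0 0; 0 0 0 0",
  "grip": 1,
  "grip_force": 4
}}

```text
t: 16.03
tool_pos: [0.4688, -0.157, 0.1283]
orientation: [2.183, 2.259, 0.0]
force: [1.7, -1.2, 0.4]
opening: 0.0239
gripper_force: 4.0
```

Run:
```python
from h import *
s=cam('side');g=cv2.cvtColor(s['image'],cv2.COLOR_BGR2GRAY)
m=(g<33);y,x=np.nonzero(m[200:245,330:356]);print('side black',x.mean()+330,y.mean()+200,np.bincount(y+200)[200:])
c=cam('wrist');np.save('c8.npy',c,allow_pickle=True);g=cv2.cvtColor(c['image'],cv2.COLOR_BGR2GRAY)
for v in range(100,260,8):print(v,g[v,280:372:4])
print(proj(c,[.4687,-.119,.129]),proj(c,[.4687,-.155,.153]))
```

```text
side black 342.2716049382716 213.1604938271605 [14  0  0  0  0  0  0  0  0  0  0  3  6  6  7  8  8  8  7  7  5  2]
100 [156 156 154 155 154 154 153 153 121 173 190 206 190 158 150 150 149 150
 127 230 230 227 229]
108 [156 155 155 155 155 155 155 154 122 173 192 207 191 161 151 151 149 150
 149 150 227 230 230]
116 [157 156 156 157 156 156 156 156 121 172 192 207 192 164 153 151 150 150
 148 148 148 229 230]
124 [158 157 156 156 156 156 156 155 119 172 192 208 192 165 153 152 150 150
 150 150 150 149 230]
132 [158 159 157 155 156 156 157 156 115 115 118 130 179 168 155 155 153 151
 150 151 151 150 149]
140 [158 158 157 156 156 156 157 157 116 114 118 125 119 114 155 155 154 154
 153 152 152 152 152]
148 [158 158 157 157 156 157 157 157 115 114 118 124 120 114 156 156 156 155
 155 153 153 153 173]
156 [158 158 158 157 157 158 158 157 108 114 117 124 119 114 158 157 157 156
 155 125 124 125 125]
164 [159 158 158 158 157 157 157 158  73  52  53  53  54  54 144 158 132 130
 125 124 124 123 130]
172 [131 158 157 158 157 157 157  52  53  52  53  53  53  54  54  55 131 230
 225 223 223 226 
[... 422 characters left out ...]
131 131 104  47  47  47  48  49  48  48  50  51 106 143
 230 228 230 231 170]
220 [131 133 130 131 131 132  81  47  49  48  50  50  50  50  52  50 109 229
 230 226 230 231 230]
228 [133 131 128 129 130 215 104  48  48  48  49  49  49  50  51  50 110 230
 224 230 231 230 230]
236 [129 117 113 113 113 112  48  46  46  45  46  48  47  48  46  48  49 107
 114 114 114 117 221]
244 [114 113 113 114 113  70  46  45  46  45  48  47  47  47  47  47  47  52
 113 113 114 114 114]
252 [114 114 113 113 113  47  47  46  47  46  47  47  46  47  48  48  48  48
 113 113 114 113 114]
(np.float64(326.8233229781824), np.float64(175.38159853674554)) (np.float64(324.9193048093521), np.float64(244.29171971221544))
```

The bar is held (23.9 mm, matching its 24 mm) and the side force is only about 1.7 N. I'll raise the grip force and then follow the handle's arc.

{"api": "servo_tool", "payload": {
  "plan": "0 0 0 0; 0 0 0 0; 0 0 0 0; 0 0 0 0",
  "grip_force": 30
}}

```text
t: 16.47
tool_pos: [0.4688, -0.157, 0.1283]
orientation: [2.183, 2.259, 0.0]
force: [1.3, -1.5, 0.8]
opening: 0.0233
gripper_force: 30.0
```

{"api": "servo_tool", "payload": {
  "plan": "-0.002 0 0.0035 0; -0.004 0 0.007 0; -0.006 0 0.0105 0; -0.008 0 0.014 0; -0.01 0 0.0175 0; -0.012 0 0.021 0; -0.0135 0 0.025 0; -0.015 0 0.029 0; -0.015 0 0.029 0; -0.015 0 0.029 0"
}}

```text
t: 17.3
tool_pos: [0.4697, -0.1725, 0.0999]
orientation: [2.183, 2.258, 0.0]
force: [-1.7, -1.5, 11.1]
opening: 0.0229
gripper_force: 30.0
```

{"api": "servo_tool", "payload": {
  "plan": "-0.002 0 0.005 0; -0.004 0 0.01 0; -0.0055 0 0.0155 0; -0.007 0 0.021 0; -0.0085 0 0.026 0; -0.0095 0 0.0315 0; -0.0105 0 0.037 0; -0.0115 0 0.0425 0; -0.012 0 0.048 0; -0.012 0 0.048 0; -0.012 0 0.048 0"
}}

```text
t: 18.22
tool_pos: [0.4703, -0.1851, 0.052]
orientation: [2.182, 2.257, -0.0]
force: [-1.3, -3.2, 11.1]
opening: 0.0225
gripper_force: 30.0
```

```bash
cat > chk.py <<'E'
from h import *
st=status.read_state();print(st['t'],st['tool_pos'],st['force'],st['opening'])
s=cam('side');g=cv2.cvtColor(s['image'],cv2.COLOR_BGR2GRAY)
for a in(.6,.4,.2,.1,0):
    q=lambda L:[.4602+.036*(.095+L*np.cos(a)),.0765-.095-L*np.cos(a),.06+L*np.sin(a)]
    print(a,np.round(proj(s,q(.208)),1))
y,x=np.nonzero(g[200:275,334:352]<33);print(np.bincount(y+200)[200:])
c=cam('wrist');np.save('c9.npy',c,allow_pickle=True);I=c['image'];r=(I[...,2].astype(int)-I[...,1]>60);y,x=np.nonzero(r[:200,240:400]);print('red',x.min()+240,x.max()+240,y.max())
g=cv2.cvtColor(I,cv2.COLOR_BGR2GRAY);print(g[100:300:6,326])
E
python3 chk.py
```

```text
18.2167 [ 0.47030401 -0.18508722  0.05198524] [-1.2912826  -3.24303188 11.12684579] 0.02251912953229422
0.6 [343.1 217.1]
0.4 [342.9 231. ]
0.2 [342.6 243.7]
0.1 [342.4 249.4]
0 [342.1 254.5]
[ 6 15 16 14  8  0  0  0  1  0  0  0  1  1  1  1 17  0  0  0  3  8  6  1
  5  7  7  0  4  3  5  5  5  6  6  6  6  7  7  7  7  7  7  7  6  5  4  4
  4  4  5  1]
red 254 388 12
[218 219 219 220 220 221 124 124 124 124  52  53  52  51  50  48  48  46
  47  45  45  43  45  43  44  42  40  43  43  40  40  43  42  60]
```

{"api": "servo_tool", "payload": {
  "plan": "0 0 0.004 0; -0.001 0 0.008 0; -0.001 0 0.012 0; -0.001 0 0.016 0; -0.001 0 0.02 0; -0.001 0 0.02 0; -0.001 0 0.02 0"
}}

```text
t: 18.9
tool_pos: [0.4704, -0.1862, 0.0321]
orientation: [2.182, 2.257, -0.0]
force: [-1.4, -3.6, 12.1]
opening: 0.0229
gripper_force: 30.0
```

```bash
python3 chk.py
```

```text
18.9 [ 0.47042066 -0.18616501  0.03207307] [-1.44187616 -3.57514575 12.10278656] 0.02290510746281097
0.6 [343.1 217.1]
0.4 [342.9 231. ]
0.2 [342.6 243.7]
0.1 [342.4 249.4]
0 [342.1 254.5]
[ 0  0  0  1  1  3  7 18 16 14  6  0  0  0  0  3  0  0  1  1  1  5 18  0
  0  0  8  6  5  0  7  8 12  5  5  5  5  5  5  6  6  6  7  7  7  7  7  7
  7  7  7  5  4  3  3  4  4]
red 251 256 0
[220 221 221 221 221 205 122 122 121 121 122  51  51  51  49  48  47  46
  44  45  46  43  42  42  43  43  41  42  41  40  39  40  42  60]
```

{"api": "servo_tool", "payload": {
  "plan": "0 0 0.002 0; 0 0 0.004 0; 0 0 0.006 0; 0 0 0.008 0; 0 0 0.008 0; 0 0 0.008 0",
  "grip_force": 40
}}

```text
t: 19.5
tool_pos: [0.471, -0.1865, 0.026]
orientation: [2.181, 2.256, -0.0]
force: [-7.9, -1.1, 26.8]
opening: 0.023
gripper_force: 40.0
```

```bash
python3 chk.py
```

```text
19.5 [ 0.47100707 -0.18646962  0.02600128] [-7.94006859 -1.07712644 26.76857031] 0.02303025551052175
0.6 [343.1 217.1]
0.4 [342.9 231. ]
0.2 [342.6 243.7]
0.1 [342.4 249.4]
0 [342.1 254.5]
[ 0  0  0  0  0  1  2  4  9 17 15 12  0  0  0  1  0  0  0  1  1  1  1 18
  0  0  0  3  7  6  5  5  8 12  5  5  5  5  5  5  6  6  7  7  7  7  7  7
  7  7  7  6  6  5  3  3  3  2  3]Traceback (most recent call last):
  File "chk.py", line 8, in <module>
    c=cam('wrist');np.save('c9.npy',c,allow_pickle=True);I=c['image'];r=(I[...,2].astype(int)-I[...,1]>60);y,x=np.nonzero(r[:200,240:400]);print('red',x.min()+240,x.max()+240,y.max())
                                                                                                                                                       ~~~~~^^
    return umr_minimum(a, axis, None, out, keepdims, initial, where)
ValueError: zero-size array to reduction operation minimum which has no identity
```

The force rose to 27 N, which looks like the handle's stop. I'll check the lid's lift in the scene camera by the yellow ear's shift.

Run:
```python
from h import *
def yel(I):
    h=cv2.cvtColor(I,cv2.COLOR_BGR2HSV);m=((h[...,0]>20)&(h[...,0]<33)&(h[...,1]>200)&(h[...,2]>100));m[:180]=0;m[240:]=0;m[:,:255]=0;m[:,310:]=0
    y,x=np.nonzero(m);return len(x),x.mean(),y.mean(),x.min(),x.max(),y.min(),y.max()
a=cv2.imread('pics/scene0.png');c=cam('scene');cv2.imwrite('pics/sc2.png',c['image'])
print(yel(a));print(yel(c['image']))
p=np.array([.4592,.0768,.086]);print(proj(c,p))
for lift in(.02,.022,.024):print(lift,proj(c,p+[0,0,lift]))
# template shift of ring patch
g=lambda I:cv2.cvtColor(I,cv2.COLOR_BGR2GRAY)
A=cv2.resize(a,None,fx=4,fy=4,interpolation=cv2.INTER_CUBIC);B=cv2.resize(c['image'],None,fx=4,fy=4,interpolation=cv2.INTER_CUBIC)
u,v=285,208
t=A[(v-7)*4:(v+7)*4,(u-9)*4:(u+9)*4];r=B[(v-35)*4:(v+20)*4,(u-25)*4:(u+25)*4]
m=cv2.matchTemplate(r,t,cv2.TM_CCOEFF_NORMED);_,mx,_,l=cv2.minMaxLoc(m);print(mx,'shift',l[0]/4-(25-9),l[1]/4-(35-7))
print(status.read_state()['joint_torque'])
```

```text
(234, np.float64(278.93589743589746), np.float64(209.3034188034188), np.int64(263), np.int64(292), np.int64(203), np.int64(217))
(246, np.float64(277.6991869918699), np.float64(202.96747967479675), np.int64(262), np.int64(291), np.int64(196), np.int64(211))
(np.float64(286.2242074886903), np.float64(206.12451425683298))
0.02 (np.float64(285.89120246042825), np.float64(200.4789110429275))
0.022 (np.float64(285.85757312096257), np.float64(199.9087757871337))
0.024 (np.float64(285.82388334836475), np.float64(199.33761597778556))
0.9061590433120728 shift -1.5 -6.75
[  1.67851366 -34.06367183 -35.1096046    1.44779608  -2.44286768
   0.12313236]
```

The ear shifted −6.75 px, against −6.79 px predicted for the full 24 mm lift. I'll check that the jack's foot hasn't moved, then hold a moment.

{"api": "servo_tool", "payload": {
  "plan": "0 -0.0005 0.0005 0; 0 -0.001 0.0005 0; 0 -0.001 0.0005 0; 0 -0.001 0.0005 0"
}}

```text
t: 19.98
tool_pos: [0.471, -0.1865, 0.026]
orientation: [2.18, 2.255, 0.002]
force: [-5.1, -0.1, 26.1]
opening: 0.0231
gripper_force: 40.0
```

Run:
```python
from h import *
a=np.load('s7.npy',allow_pickle=True).item()['image'];b=cam('side');B=b['image']
R_=lambda I:((I[...,2].astype(int)-I[...,1])>50)
for v in(218,220,222,224,226):
    print(v,[(np.nonzero(R_(I)[v,310:365])[0][[0,-1]]+310).tolist() if R_(I)[v,310:365].any() else None for I in(a,B)])
for u in(328,331,348):print(u,[(np.nonzero(R_(I)[200:240,u])[0][[0,-1]]+200).tolist() if R_(I)[200:240,u].any() else None for I in(a,B)])
s=status.read_state();print(s['t'],s['tool_pos'],s['force'],s['opening'])
```

```text
218 [[326, 350], None]
220 [[325, 350], [326, 327]]
222 [[326, 351], None]
224 [[326, 351], None]
226 [[326, 350], [326, 329]]
328 [[200, 226], [200, 226]]
331 [[200, 226], None]
348 [[209, 226], None]
20.0333 [ 0.47096993 -0.18650009  0.02599904] [-4.93803845  0.43770534 27.78102547] 0.02297193220417319
```

```bash
python3 -c "
from h import *
print(robot.close_job())"
```

```text
the job is handed in; nothing more can be done
None
```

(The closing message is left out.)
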